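# Press a label holder home behind the lip of a small-parts bin

### The arm

A 6-joint arm with a two-finger parallel gripper is mounted at the origin on the work surface. World frame = base frame: x ahead of the robot, y to its left, z up, the work surface at z = 0. Lengths are in m, angles in rad, forces in N, time in s.
With the tool pointing down it reaches from about 0.375 to 0.9 m from the base axis. Payload 3.1 kg.
Tool frame: the origin (TCP) lies on the centre line of the jaws, within the pads' length; the fingertips stand 17 mm ahead of it and the grasp point (between the pads) lies 2 mm behind it; y points along the fingers, z is the direction in which the jaws open and shut, and the axes are right-handed (so a half turn about y gives the same grasp; the last joint's range is limited). The gripper opens to 85 mm and grips with 20 to 120 N. Pads are 22 mm wide; open, the fingers measure 114 mm over their backs; the gripper's body (76 mm by 85 mm) begins 54 mm behind the grasp point. The pads swing forward as they close: fully open they stand 13 mm farther back than shut.
Start: joints at [-1.361, 0.527, 1.433, -0, 1.181, -0.178], TCP at [0.236, -0.579, 0.248] pointing down, gripper open.
Joint ranges: [-3.08, 3.08], [-0.75, 2.2], [0.22, 2.44], [-1.43, 4.57], [0, 2.65], [-2.85, 2.85]. Speed limits (rad/s): [2.79, 2.79, 3.14, 3.14, 3.14, 3.14].

### API

Orientations are given as a unit quaternion [x, y, z, w].
In Python, from station import manip gives the robot as it stands.
- The arm moves only by the shell command python3 -m handwheel 'ROWS' [FORCE]. ROWS is JSON, one flat list of numbers, 7 for each row, row after row: the shift along the tool's x, y, z in cm, then the turn, a rotation vector about the tool's x, y, z in rad, then the finger opening in cm, from 0 to 8.54. A call has 1 to 10 rows; each row is the pose to reach, as a shift and turn from the pose commanded when the call began, along the tool's axes at that moment; what a row does not reach only later rows make up. A row lasts 1/12 s, in which the tool goes at most 41.7 mm and 7.16 degrees, less where a joint would pass 70% of its speed; a pose out of reach is approached as far as the arm can. A call with a gripper value outside its range is refused whole. The fingers move at their own pace and stop on an object; FORCE is the grip in N (left out, the last holds). Time passes only in rows, so rows that repeat a pose let the fingers close. It gives the time, the measured TCP pose, the force and the opening at its end, in the units of the state.
- manip.sense(): the state, without advancing time (a new reading comes with each control period).
- manip.snapshot(name): name is "scene" or "top" or "wrist"; returns a dict with "frame" (420x560x3 uint8, red, green, blue), "depth" (420x560 float32, m along the optical axis (not along the pixel's ray), 0 where there is no reading), "camera_matrix" (3x3 intrinsics, pixels), "rvec" (rotation vector, rad) and "tvec" (3), from world to camera coordinates, as OpenCV has them. Camera axes: x right, y down, z forward; pixel columns grow to the right and rows downward; lengths in m; the calibration is good to about 2 mm. A picture is of the moment at which its call begins.
- manip.sign_off(): hands the job in, once; it reports no verdict.
The state is a dict: "t": time; "q": joint angles; "qd": joint speeds; "tau": joint torques, N m; "tcp_pos": TCP position; "tool_rot": TCP orientation; "force": force on the tool from outside, world axes, zero at the start; "ft_torque": the same for the moment, N m; "finger_gap": opening from 0.0 (shut) to 1.0 (fully open).
Only numpy, scipy, OpenCV 4.12 (cv2) and the standard library are available. Lean on these libraries where they do the work, as an engineer would, in place of code of your own. Each camera call takes 0.05 s, during which the arm holds its last target.

### The job

One of the three steel bins has no label: take the label holder out of its wooden stand and push its tongue down behind that bin's front lip, against the spring clip hidden inside, until the holder is fully home with its shoulders down on the lip. The clip would push it up again, so finish while still holding it pressed home; do not let go. Leave the other things on the bench where they are.

Things in the scene. Friction and masses are not known exactly. Their poses are not given: they have to be found in the camera images.
- holder: Grey plastic label holder with a blank paper card on both faces, standing upright in the wooden stand at the start; 40 g or so. Head: 8 mm thick (its x) by 64 mm wide (its y) by 50 mm tall. Below it a tongue 5 mm thick, 40 mm wide, 34 mm long, centred. The head's underside beside the tongue forms 12 mm shoulders. Origin: middle of the tongue's bottom edge; z up, so the shoulders are at z = 34 mm and the top at z = 84 mm. Front and back are alike: either way round will do.
- holder_head (a point): Middle of the label holder's head, 59 mm above the tongue's bottom edge.
- stand: Fixed wooden block 80 x 120 x 55 mm with one slot (about 9 mm along its x, 46 mm along its y, 42 mm deep) in the middle of its top; the holder's tongue hangs in it, the shoulders rest on the top. The holder's axes run along the block's within the slot's play. Origin: centre of the underside.
- bin_bare: The fixed steel bin without a label, 160 mm deep (x) by 110 mm wide (y), 78 mm high, holding wooden dowels; it stands on a 30 mm plank with two like bins beside it, one on either side or both on one side (115 mm pitch), which already carry their labels, standing 50 mm above their lips. Origin: centre of the underside; x points away from its front.
- slot_mouth (a point): Middle of the mouth of the slot behind the front lip of the bare bin, level with the top of the lip (85 mm above the bin's underside). Axes as the bin's: x across the slot, pointing into the bin, y along the slot, z up. The slot's gap is 9 mm in x and 48 mm in y, with the mouth flared in x by about 3 mm on either side. The shoulders come to rest on the solid ends of the slot at this height; then the tongue's bottom edge is 34 mm below it.
- clip (a joint): Travel of the spring clip in the slot, in m: 0 at rest, its top then 22 mm below the slot's mouth; grows as the tongue pushes it down. It pushes back with 3 N at first and 9 N at 0.012, where the holder is home (the shoulders then stop it; the clip itself could go to 0.016).
- can: Bystander: spray can, 64 mm across, 190 mm tall.
- tin: Bystander: steel tin, 60 mm across, 70 mm tall.
- mallet: Bystander: wooden mallet lying flat, head 70 x 120 x 60 mm.
- driver: Bystander: screwdriver lying flat.
- offcut: Bystander: wooden offcut, 90 x 50 x 30 mm.
- tray: Bystander: empty black tray, 100 x 80 x 35 mm.
- brush: Bystander: brush lying flat.
Things that resemble listed ones, but are neither listed nor needed, are in the scene too. Leave any pink look-alike of the stand alone. Of the things shaped like the holder, the grey one is meant.

How it is judged:
By the outcome, as a careful person would: the job done as asked, in the order asked, and still so for the second after the job is handed in, while the arm keeps its last pose, push and grip.
It also fails if it takes over 38 s, if anything falls off the work surface, if the arm or the gripper's body presses on something with over 40 N, if the wrist force passes 120 N, or if a joint passes its speed limit or range.

## Working session

There is one attempt and no reset: what is moved stays moved. The work goes in short steps, Python scripts to look and compute and a shell command to move; the robot and the scene stay as the last step left them, time stands still between calls to the robot, and variables do not carry over. Pictures are saved under pics/ and viewed, and the job is handed in when it is done.

```bash
mkdir -p pics; ls; cat > h.py <<'E'
import numpy as np, cv2
from scipy.spatial.transform import Rotation as R
from station import manip
def snap(n,tag):
    s=manip.snapshot(n); cv2.imwrite(f'pics/{tag}.png',s['frame'][:,:,::-1]); np.savez(f'pics/{tag}.npz',**s); return s
def cloud(s):
    d=s['depth'];K=s['camera_matrix'];v,u=np.mgrid[:d.shape[0],:d.shape[1]]
    P=np.stack([(u-K[0,2])/K[0,0]*d,(v-K[1,2])/K[1,1]*d,d],-1)
    Rm=cv2.Rodrigues(np.array(s['rvec'],float))[0]
    W=(P-np.array(s['tvec']).ravel())@Rm
    W[d==0]=np.nan
    return W
def load(tag): return dict(np.load(f'pics/{tag}.npz'))
E
python3 - <<'E'
from h import *
for n in ['scene','top','wrist']: 
    s=snap(n,n+'0'); print(n, s['rvec'],s['tvec'],s['camera_matrix'][0,0])
print(manip.sense())
E
```

```text
pics
scene [ 1.6827086   1.64896277 -0.79690311] [-0.06041165 -0.21577805  1.79660985] 448.2461749614609
top [ 2.14902148 -2.16612951  0.11121398] [0.03755793 0.50162192 1.53168841] 513.0195136530622
wrist [-2.39858397  1.61026235  0.23980119] [-0.6235523  -0.0371799   0.37940123] 347.4638487336054
{'t': 0.15, 'q': array([-1.36150576e+00,  5.28257960e-01,  1.43361998e+00, -1.14425503e-05,
        1.18137329e+00, -1.78486292e-01]), 'qd': array([ 0.00111186, -0.00522167, -0.00186049,  0.00027191, -0.00173935,
       -0.00149574]), 'tau': array([ 1.09498531e-03, -4.42742336e+01, -1.78277278e+01, -2.13325834e-04,
        5.56105268e-03,  1.11228010e-05]), 'tcp_pos': array([ 0.23625491, -0.57806593,  0.24755129]), 'tool_rot': array([-0.13625668,  0.69444306, -0.69327053,  0.13623114]), 'force': array([ 0.07120746, -0.14554322,  0.09151344]), 'ft_torque': array([ 0.03169903, -0.02946925, -0.00472362]), 'finger_gap': 0.9991994129206087}
```

View pics/scene0.png

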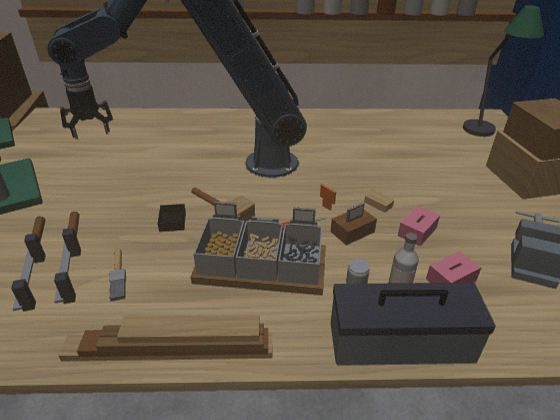

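View pics/top0.png

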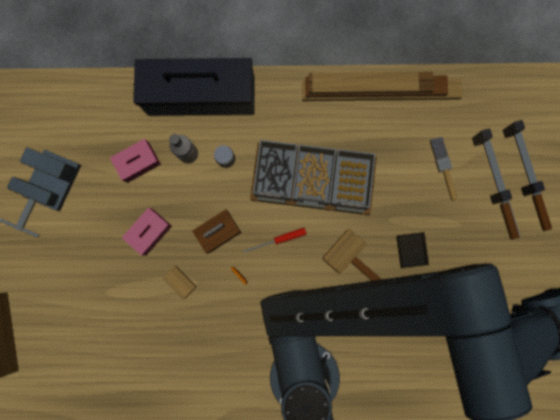

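View pics/wrist0.png

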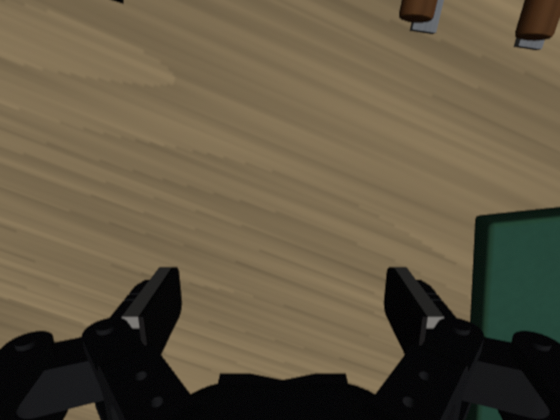

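The scene view shows the middle bin bare: its neighbours carry labels at (226,210) and (304,215). The brown stand with the grey holder is at (353,222) there and at (217,230) in the top view. An orange look-alike lies at (328,196).

```bash
python3 - <<'E'
from h import *
for tag,x0,y0,x1,y1 in [('scene0',190,160,400,300),('top0',180,120,390,310)]:
    s=load(tag);f=s['frame'][y0:y1,x0:x1,::-1];cv2.imwrite(f'pics/{tag}c.png',cv2.resize(f,None,fx=3.8 if tag=='scene0' else 3.1,fy=3.8 if tag=='scene0' else 3.1,interpolation=cv2.INTER_CUBIC))
s=load('top0');W=cloud(s);
for n,(u,v) in dict(stand=(217,230),standL=(200,232),binmid=(312,205),binfrontL=(253,198),binfrontR=(367,210),can=(180,142),tin=(224,155),table=(300,260)).items(): print(n,W[v,u].round(4))
s=load('scene0');W=cloud(s)
for n,(u,v) in dict(holder=(355,212),standtop=(345,222),bin=(262,223),labL=(226,209),labR=(304,214)).items(): print(n,W[v,u].round(4))
E
```

```text
stand [0.4333 0.251  0.0854]
standL [0.43   0.3068 0.053 ]
binmid [ 0.5007 -0.0264  0.1164]
binfrontL [0.5345 0.1508 0.0271]
binfrontR [ 0.4945 -0.1958  0.0284]
can [0.675  0.3434 0.1739]
tin [0.6586 0.2337 0.0749]
table [ 0.3454  0.0089 -0.0022]
holder [0.4401 0.2621 0.0848]
standtop [0.4507 0.2322 0.0535]
bin [ 0.5174 -0.0273  0.104 ]
labL [ 0.5044 -0.1313  0.1463]
labR [0.533  0.0941 0.1484]
```

View pics/scene0c.png

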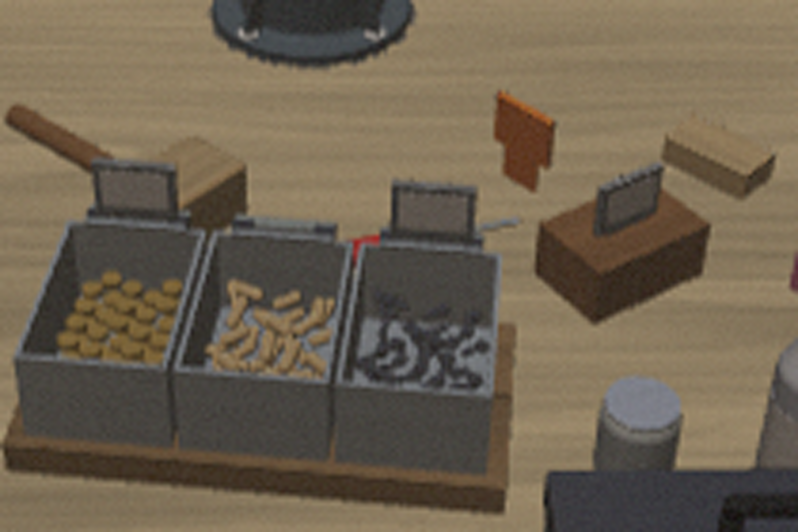

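View pics/top0c.png

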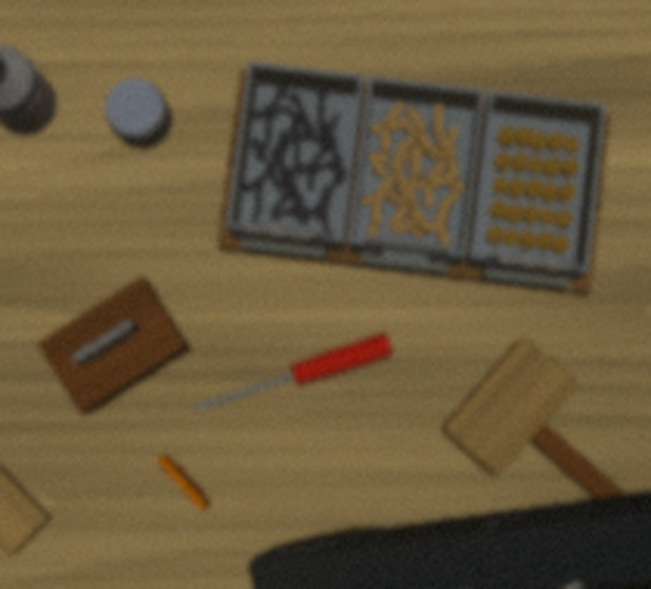

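```bash
cat > m.py <<'E'
from h import *
def plane_top(W,cx,cy,r,z0,z1):
    P=W.reshape(-1,3);m=(np.hypot(P[:,0]-cx,P[:,1]-cy)<r)&(P[:,2]>z0)&(P[:,2]<z1);return P[m]
def rect(P):
    c,wh,a=cv2.minAreaRect((P[:,:2]*1000).astype(np.float32)); return np.round(c,1),np.round(wh,1),round(a,1)
E
python3 - <<'E'
from m import *
for t in ['scene0','top0']:
    W=cloud(load(t))
    P=plane_top(W,.437,.254,.08,.046,.064);print(t,'stand',len(P),np.median(P[:,2]),rect(P))
    P=plane_top(W,.437,.254,.06,.075,.12);print('holder',len(P),P[:,2].max(),rect(P))
    P=plane_top(W,.53,-.02,.25,.122,.175);
    for lo,hi in [(-.3,-.06),(.02,.3)]:
        Q=P[(P[:,1]>lo)&(P[:,1]<hi)];print('label',len(Q),np.nanmax(Q[:,2]),rect(Q),Q.mean(0).round(4))
    P=plane_top(W,.58,-.02,.25,.1,.175);print('bins',len(P),rect(P))
    P=plane_top(W,.35,.21,.05,.015,.2);print('orange',len(P),P[:,2].max(),rect(P))
E
```

```text
scene0 stand 537 0.05458900093564634 (array([437.8, 264.2]), array([ 85.4, 127.5]), 30.2)
holder 155 0.10890371756770195 (array([438.3, 263.3]), array([12.8, 68.5]), 31.4)
label 294 0.16863039963238835 (array([ 500.3, -134.7]), array([64.2, 14.8]), 83.8) [ 0.5023 -0.1342  0.1459]
label 298 0.1687069792753467 (array([530.7,  93.7]), array([63.3, 14.4]), 84.6) [0.5328 0.0933 0.1462]
bins 2054 (array([590.6, -31. ]), array([340.3, 182.4]), 82.6)
orange 138 0.08631252876319288 (array([345.2, 194.8]), array([31.8, 80. ]), 78.8)
top0 stand 958 0.05332603787924056 (array([433.1, 261. ]), array([ 81.1, 120.7]), 32.1)
holder 97 0.1085844497361264 (array([433.2, 260.6]), array([10.1, 63.2]), 31.4)
label 113 0.17096831209161398 (array([ 495.9, -135.9]), array([62.9,  9.4]), 82.6) [ 0.4947 -0.1351  0.1551]
label 105 0.1702147160000027 (array([525.9,  91.6]), array([62.5,  8.7]), 83.0) [0.5248 0.0922 0.1557]
bins 1348 (array([587.2, -32.7]), array([340.3, 178. ]), 82.5)
orange 42 0.08846078715677329 (array([339.6, 197.1]), array([25.8, 72.8]), 81.5)
```

```bash
cat > plan.py <<'E'
from h import *
def delta(pos,yaw_deg):
    """target: tool y down, tool z at yaw_deg; from the current state"""
    s=manip.sense();Rc=R.from_quat(s['tool_rot'])
    z=np.array([np.cos(np.radians(yaw_deg)),np.sin(np.radians(yaw_deg)),0]);y=np.array([0,0,-1.]);x=np.cross(y,z)
    Rt=R.from_matrix(np.stack([x,y,z],1))
    sh=Rc.inv().apply(np.array(pos)-s['tcp_pos'])*100
    return sh.round(2),(Rc.inv()*Rt).as_rotvec().round(4)
def cur():
    s=manip.sense();M=R.from_quat(s['tool_rot']).as_matrix()
    print('t',s['t'],'tcp',s['tcp_pos'].round(4),'zyaw',np.degrees(np.arctan2(M[1,2],M[0,2])).round(2),'ydown',M[:,1].round(4),'F',s['force'].round(2),'gap',round(s['finger_gap'],3),'q',s['q'].round(3))
E
python3 - <<'E'
from plan import *
cur();print(R.from_quat(manip.sense()['tool_rot']).as_matrix().round(3))
for yaw in (31.5,211.5):print(delta([.40,.20,.25],yaw), delta([.46,-.15,.27],yaw))
E
```

```text
t 0.15 tcp [ 0.2363 -0.5781  0.2476] zyaw -67.78 ydown [-4.0e-04  1.6e-03 -1.0e+00] F [ 0.07 -0.15  0.09] gap 0.999 q [-1.362  0.528  1.434 -0.     1.181 -0.178]
[[-0.926 -0.     0.378]
 [-0.378  0.002 -0.926]
 [-0.    -1.    -0.002]]
(array([-44.58,  -0.12, -65.84]), array([ 1.0000e-03, -1.7328e+00, -1.6000e-03])) (array([-36.9 ,  -2.18, -31.17]), array([ 1.0000e-03, -1.7328e+00, -1.6000e-03]))
(array([-44.58,  -0.12, -65.84]), array([1.6000e-03, 1.4088e+00, 9.0000e-04])) (array([-36.9 ,  -2.18, -31.17]), array([1.6000e-03, 1.4088e+00, 9.0000e-04]))
```

```bash
python3 - <<'E'
from plan import *
s=load('wrist0');Rm=cv2.Rodrigues(s['rvec'])[0];c=-Rm.T@s['tvec'];st=manip.sense();T=R.from_quat(st['tool_rot'])
print('cam in tool',T.inv().apply(c-st['tcp_pos']).round(4),'cam axes in tool (rows)',T.inv().apply(Rm).round(3),s['camera_matrix'])
E
```

```text
cam in tool [-0.0743 -0.1255 -0.0006] cam axes in tool (rows) [[-0.    -0.     1.   ]
 [ 0.957 -0.29   0.   ]
 [ 0.29   0.957  0.   ]] [[347.46384873   0.         282.39745902]
 [  0.         347.46384873 206.97755993]
 [  0.           0.           1.        ]]
```

```bash
python3 -m handwheel '[-4,-0.5,-4,0,-0.12,0,8.5, -8,-1,-7.5,0,-0.24,0,8.5, -12,-1.5,-10.5,0,-0.36,0,8.5, -16,-2,-13.5,0,-0.48,0,8.5, -20,-2.2,-17,0,-0.6,0,8.5, -24,-2.2,-20,0,-0.72,0,8.5, -28,-2.2,-23,0,-0.84,0,8.5, -32,-2.2,-26,0,-0.96,0,8.5, -35,-2.2,-29,0,-1.05,0,8.5, -35,-2.2,-29,0,-1.05,0,8.5]'; python3 -c "
from plan import *
cur()"
```

```text
t: 0.98
tcp_pos: [0.433, -0.2104, 0.27]
tool_rot: [0.466, -0.531, 0.531, -0.466]
force: [0.3, 0.6, -0.7]
finger_gap: 0.992
t 0.9833 tcp [ 0.433  -0.2104  0.27  ] zyaw -7.46 ydown [ 1.e-04  0.e+00 -1.e+00] F [ 0.28  0.55 -0.7 ] gap 0.992 q [-0.685  0.305  1.756  0.     1.08  -0.555]
```

```bash
python3 -m handwheel '[-4,0,0.4,0,0,0,8.5, -8,0,0.8,0,0,0,8.5, -12,0,1.2,0,0,0,8.5, -16,0,1.3,0,0,0,8.5, -18.3,0,1.3,0,0,0,8.5, -18.3,0,1.3,0,0,0,8.5, -18.3,0,1.3,0,0,0,8.5]'; python3 -c "
from plan import *
cur();snap('wrist','wb1')"
```

```text
t: 1.57
tcp_pos: [0.4695, -0.0315, 0.2699]
tool_rot: [0.467, -0.531, 0.531, -0.466]
force: [-0.2, -0.8, 0.4]
finger_gap: 0.996
t 1.5667 tcp [ 0.4695 -0.0315  0.2699] zyaw -7.42 ydown [-3.e-04 -4.e-04 -1.e+00] F [-0.16 -0.77  0.43] gap 0.996 q [-3.050e-01  2.900e-01  1.781e+00 -1.000e-03  1.071e+00 -1.750e-01]
```

View pics/wb1.png

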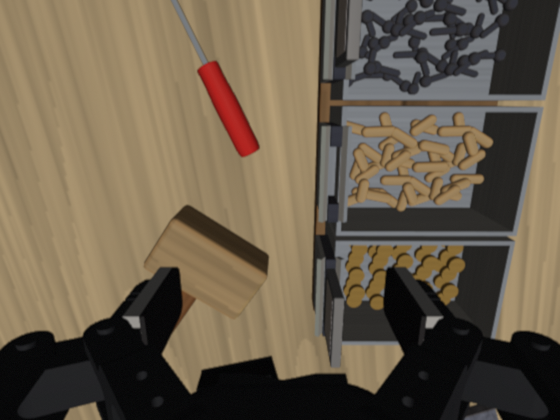

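The bare middle bin's slot shows at about (334,172), spanning v≈125–220. I'll take a second view from elsewhere for parallax.

```bash
python3 -m handwheel '[-3,0,3,0,0,0,8.5, -6,0,5,0,0,0,8.5, -6,0,5,0,0,0,8.5, -6,0,5,0,0,0,8.5]'; python3 - <<'E'
from plan import *
cur();snap('wrist','wb2')
for t in('wb1','wb2'):
    s=load(t);f=s['frame'][90:250,270:370,::-1] if t=='wb1' else s['frame'][150:330,220:340,::-1]
    cv2.imwrite(f'pics/{t}c.png',cv2.resize(f,None,fx=3.5,fy=3.5,interpolation=cv2.INTER_CUBIC))
E
```

```text
t: 1.95
tcp_pos: [0.5282, 0.0195, 0.2697]
tool_rot: [0.466, -0.532, 0.532, -0.466]
force: [-0.0, -0.0, -0.0]
finger_gap: 0.994
t 1.95 tcp [0.5282 0.0195 0.2697] zyaw -7.6 ydown [-1.e-04 -5.e-04 -1.e+00] F [-0.   -0.01 -0.01] gap 0.994 q [-1.740e-01  3.710e-01  1.648e+00 -1.000e-03  1.122e+00 -4.200e-02]
```

View pics/wb1c.png

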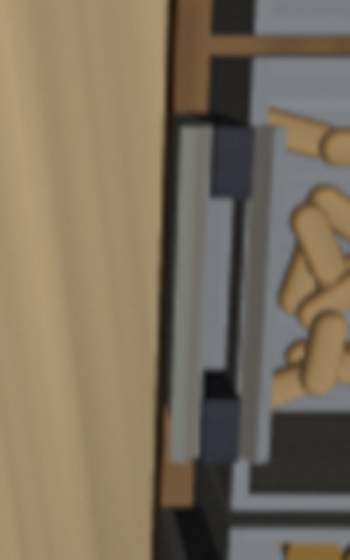

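View pics/wb2.png

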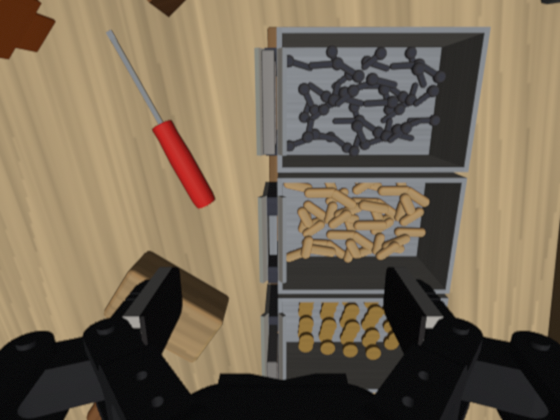

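```bash
python3 - <<'E'
from plan import *
f=load('wb2')['frame'][170:300,250:310,::-1]
cv2.imwrite('pics/wb2d.png',cv2.resize(f,None,fx=4.5,fy=4.5,interpolation=cv2.INTER_CUBIC))
for t in('wb1','wb2'):
    W=cloud(load(t)); P=W.reshape(-1,3)
    # bin frame guess
    a=np.radians(-7.5);ex=np.array([np.cos(a),np.sin(a)]);ey=np.array([-np.sin(a),np.cos(a)]);c=np.array([.513,-.021])
    d=P[:,:2]-c;X=d@ex*1000;Y=d@ey*1000;Z=P[:,2]*1000
    print(t)
    m=(abs(Y)<20)&(X>-30)&(X<40)&(Z>105)&(Z<122)
    h,e=np.histogram(X[m],np.arange(-30,40,1));print('X at z110-120',[(int(e[i]),int(h[i]))for i in range(len(h)) if h[i]])
    m=(abs(X)<4)&(abs(Y)<50)&(Z>60)
    for y in range(-50,50,2):
        k=m&(Y>=y)&(Y<y+2); 
        if k.any(): print(y,int(k.sum()),np.median(Z[k]).round(1),end='; ')
    print()
    # neighbours labels top
    for lo,hi in((-160,-70),(70,160)):
        k=(Y>lo)&(Y<hi)&(Z>150)&(Z<180)&(abs(X)<30);print('lab',k.sum(),X[k].min() if k.any() else 0,X[k].max() if k.any() else 0, Y[k].min() if k.any() else 0,Y[k].max() if k.any() else 0,Z[k].max() if k.any() else 0)
E
```

```text
wb1
X at z110-120 [(-12, 3), (-11, 61), (-10, 57), (-9, 62), (-8, 53), (-7, 45), (-6, 48), (-5, 45), (-4, 34), (5, 43), (6, 90), (7, 70), (8, 69), (9, 75), (10, 53), (11, 46), (12, 51), (13, 15)]
-40 18 115.1; -38 21 114.8; -36 21 115.0; -34 22 114.7; -32 24 114.7; -30 23 115.0; -28 34 115.3; -26 131 279.7; -24 208 274.4; -22 154 281.3; -20 163 283.9; -18 178 284.5; -16 200 286.6; -14 262 291.1; -12 293 294.4; -10 341 297.2; -8 343 298.0; -6 615 292.4; -4 963 316.7; -2 62 330.7; 0 201 330.6; 2 73 331.7; 4 15 93.6; 6 19 92.8; 8 16 93.3; 10 12 93.0; 12 18 92.6; 14 10 93.0; 16 11 93.6; 18 16 93.1; 20 19 92.9; 22 3 109.8; 24 17 114.5; 26 28 114.7; 28 27 115.0; 30 26 115.2; 32 33 114.6; 34 22 114.5; 36 30 114.7; 38 23 115.2; 40 48 100.0; 
lab 1020 -3.3737959098489507 5.115996917542248 -145.91975766449005 -81.48858412808285 166.52360150861136
lab 1051 -3.512546588394107 5.120539725865663 83.4664713635108 118.60608556224683 167.09823473094664
wb2
X at z110-120 [(-11, 43), (-10, 48), (-9, 44), (-8, 50), (-7, 59), (-6, 54), (-5, 42), (-4, 40), (5, 15), (6, 61), (7, 50), (8, 42), (9, 43), (10, 43), (11, 41), (12, 43), (13, 42)]
-40 13 114.8; -38 18 115.0; -36 13 115.0; -34 19 115.2; -32 14 115.1; -30 18 114.8; -28 14 114.9; -26 20 115.1; -24 109 102.6; -22 16 93.4; -20 17 93.1; -18 23 93.4; -16 19 93.0; -14 19 93.3; -12 22 93.0; -10 19 93.1; -8 20 93.0; -6 22 93.1; -4 20 93.2; -2 19 93.2; 0 18 93.1; 2 21 92.9; 4 18 93.2; 6 19 92.9; 8 16 93.4; 10 17 93.2; 12 17 93.1; 14 17 93.0; 16 15 92.8; 18 2 110.2; 20 2 109.9; 22 2 110.3; 24 9 114.9; 26 21 114.8; 28 20 115.0; 30 22 114.9; 32 19 114.7; 34 26 114.9; 36 19 114.6; 38 19 114.9; 40 138 92.0; 
lab 294 -2.8437461809198594 5.345672811142462 -103.23575672489758 -81.0120460004365 166.70160189616928
lab 1392 -3.1408062619438466 5.479090097534917 83.86350983268605 147.5258203067916 167.02385019226534
```

View pics/wb2d.png

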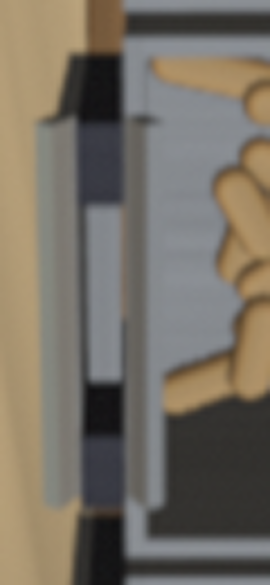

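```bash
python3 - <<'E'
from plan import *
a=np.radians(-7.5);ex=np.array([np.cos(a),np.sin(a)]);ey=np.array([-np.sin(a),np.cos(a)]);c=np.array([.513,-.021])
for t in('wb1','wb2'):
    W=cloud(load(t)); P=W.reshape(-1,3)
    d=P[:,:2]-c;X=d@ex*1000;Y=d@ey*1000;Z=P[:,2]*1000
    k=(Z>112.5)&(Z<118)&(abs(Y)<53)&(X>-16)&(X<18)
    for lo,hi in((-11,-6),(7,12),(-3,4)):
        q=k&(X>lo)&(X<hi);y=np.sort(Y[q]);print(t,lo,y[:3].round(1),y[-3:].round(1),'inner',y[y<0].max().round(1),y[y>0].min().round(1))
    # yaw: outer edges of the strip by y bin
    ys=np.arange(-36,37,4);L=[];H=[]
    for y in ys:
        q=k&(abs(Y-y)<2);L.append(X[q].min());H.append(X[q].max())
    pl=np.polyfit(ys,L,1);ph=np.polyfit(ys,H,1);print('edges',pl,ph,'mid',(pl[1]+ph[1])/2,'dyaw',np.degrees(-np.arctan((pl[0]+ph[0])/2)))
    l=(Z>150)&(Z<180)&(abs(X)<30)&(abs(Y)>60);
    p=np.polyfit(Y[l],X[l],1);print('label line',p,'dyaw',-np.degrees(np.arctan(p[0])))
E
```

```text
wb1 -11 [-39.5 -39.1 -38.6] [40.1 40.7 40.7] inner -0.2 0.4
wb1 7 [-39.3 -39.2 -39.2] [40.7 40.7 40.8] inner -0.2 0.1
wb1 -3 [-39.5 -39.2 -39.1] [40.7 40.7 40.7] inner -23.0 25.2
edges [-4.02436693e-03 -1.06857777e+01] [1.15145984e-03 1.30219856e+01] mid 1.1681039490593292 dyaw 0.08230266877196596
label line [-0.00036547  0.06885928] dyaw 0.020940036813796532
wb2 -11 [-39.3 -38.8 -38.7] [40.6 40.8 40.9] inner -0.0 0.0
wb2 7 [-39.7 -39.6 -39.3] [40.8 40.8 40.9] inner -0.1 0.1
wb2 -3 [-39.5 -39.4 -39.3] [40.8 40.8 40.9] inner -22.5 25.0
edges [-3.74915052e-03 -1.05688934e+01] [-1.57969860e-03  1.30846439e+01] mid 1.257875267818589 dyaw 0.1526599209656157
label line [-1.33943281e-04  1.41577621e+00] dyaw 0.007674384627824301
```

```bash
python3 -c "
from plan import *
print(delta([.43,.25,.22],31.5))"
```

```text
(array([-21.6 ,   4.96, -12.69]), array([ 1.400e-03, -6.835e-01,  2.000e-04]))
```

```bash
python3 -m handwheel '[-3.5,0,-2,0,-0.12,0,8.5, -7,0,-4,0,-0.24,0,8.5, -10.5,1,-6,0,-0.36,0,8.5, -14,2,-8,0,-0.48,0,8.5, -17.5,3,-10,0,-0.6,0,8.5, -20.5,4,-12,0,-0.68,0,8.5, -21.6,5,-12.7,0,-0.68,0,8.5, -21.6,5,-12.7,0,-0.68,0,8.5, -21.6,5,-12.7,0,-0.68,0,8.5]'; python3 -c "
from plan import *
cur();snap('wrist','ws1')"
```

```text
t: 2.75
tcp_pos: [0.4293, 0.25, 0.2197]
tool_rot: [0.617, -0.347, 0.346, -0.616]
force: [0.0, -0.4, -0.5]
finger_gap: 0.992
t 2.75 tcp [0.4293 0.25   0.2197] zyaw 31.34 ydown [-0.0015 -0.0013 -1.    ] F [ 0.04 -0.4  -0.54] gap 0.992 q [ 3.020e-01  3.980e-01  1.779e+00 -1.000e-03  9.670e-01 -2.440e-01]
```

View pics/ws1.png

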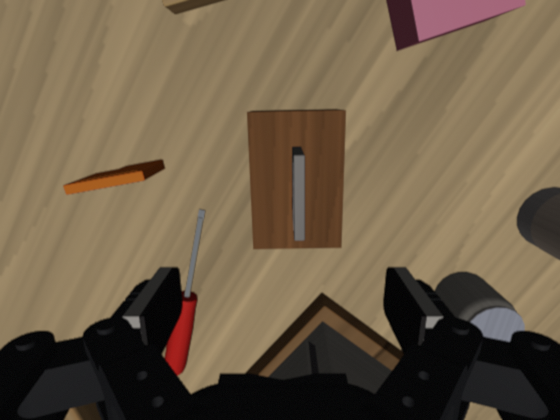

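The grey holder stands in the brown stand at (299,195), its long side nearly vertical in the image. Next I measure its pose.

```bash
cat > ms.py <<'E'
from plan import *
def ms(t):
    P=cloud(load(t)).reshape(-1,3);P=P[np.isfinite(P[:,0])]
    a=np.radians(31.5);ex=np.array([np.cos(a),np.sin(a)]);ey=np.array([-np.sin(a),np.cos(a)]);c=np.array([.435,.262])
    d=P[:,:2]-c;X=d@ex*1000;Y=d@ey*1000;Z=P[:,2]*1000
    near=(abs(X)<60)&(abs(Y)<80)
    k=near&(Z>50)&(Z<60);print('stand',np.median(Z[k]),np.percentile(X[k],[.5,99.5]),np.percentile(Y[k],[.5,99.5]))
    k=near&(Z>98)&(Z<115);print('top',np.median(Z[k]),X[k].min(),X[k].max(),Y[k].min(),Y[k].max())
    p=np.polyfit(Y[k],X[k],1);print('dyaw',-np.degrees(np.arctan(p[0])))
    m=np.array([(X[k].min()+X[k].max())/2,(Y[k].min()+Y[k].max())/2])/1000
    print('centre',c+m[0]*ex+m[1]*ey)
E
python3 -c "
from ms import *
ms('ws1')"
```

```text
stand 54.92082811172276 [-38.77863875  40.75392233] [-58.89110674  59.80041423]
top 104.8081370697468 -3.365859563710265 5.218423416875772 -30.992642377566007 32.583190706267324
dyaw 0.770662686512607
centre [0.43537426 0.26316206]
```

```bash
python3 -c "
from plan import *
print(delta([.4354,.2632,.15],32))"
```

```text
(array([-0.9 ,  7.02,  1.14]), array([ 0.0003, -0.0128,  0.0007]))
```

```bash
python3 -m handwheel '[-0.9,3.5,1.1,0,-0.013,0,5, -0.9,7,1.1,0,-0.013,0,5, -0.9,7,1.1,0,-0.013,0,5, -0.9,7,1.1,0,-0.013,0,5]'; python3 -c "
from ms import *
cur();snap('wrist','ws2');ms('ws2');print(delta([.4354,.2632,.08],32))"
```

```text
t: 3.13
tcp_pos: [0.4345, 0.2626, 0.1493]
tool_rot: [0.619, -0.344, 0.342, -0.617]
force: [0.6, -0.1, 0.1]
finger_gap: 0.584
t 3.1333 tcp [0.4345 0.2626 0.1493] zyaw 31.94 ydown [-0.0039 -0.0017 -1.    ] F [ 0.64 -0.14  0.15] gap 0.584 q [ 0.324  0.524  1.815 -0.     0.807 -0.234]
stand 54.93784047189373 [-38.84480687  40.32537723] [-58.58823026  60.30471513]
top 104.859506201546 -3.2886188530703224 5.343615651788719 -31.972845480957677 32.605725052317666
dyaw 0.8345230579700859
centre [0.43571075 0.26280668]
(array([-0.01,  7.07, -0.01]), array([ 0.0003, -0.0009,  0.0002]))
```

View pics/ws2.png

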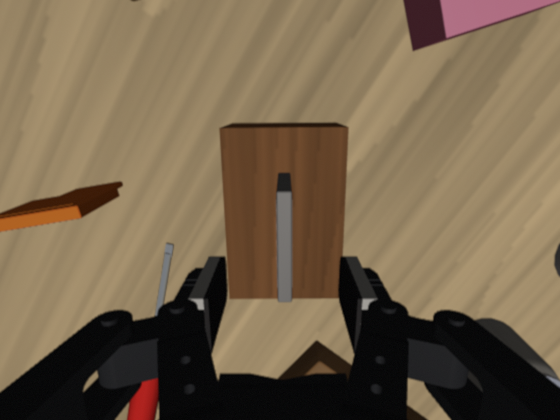

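The holder is centred between the fingers (284,245). Descend and grip.

```bash
python3 -m handwheel '[0,2.5,0.05,0,0,0,5, 0,5,0.05,0,0,0,4, 0,6.4,0.05,0,0,0,4, 0,7,0.05,0,0,0,3, 0,7,0.05,0,0,0,3]' 60; python3 -m handwheel '[0,0,0,0,0,0,1.5, 0,0,0,0,0,0,0.5, 0,0,0,0,0,0,0, 0,0,0,0,0,0,0, 0,0,0,0,0,0,0]' 70; python3 -c "
from ms import *
cur();snap('wrist','wg1')"
```

```text
t: 3.6
tcp_pos: [0.436, 0.2644, 0.0809]
tool_rot: [-0.618, 0.342, -0.343, 0.619]
force: [-1.0, -0.8, 0.3]
finger_gap: 0.35
t: 4.02
tcp_pos: [0.4361, 0.2649, 0.0818]
tool_rot: [-0.618, 0.341, -0.343, 0.619]
force: [-0.2, -2.9, 6.2]
finger_gap: 0.084
t 4.0167 tcp [0.4361 0.2649 0.0818] zyaw 32.11 ydown [ 3.e-03  5.e-04 -1.e+00] F [-0.2  -2.88  6.16] gap 0.084 q [ 3.270e-01  6.460e-01  1.854e+00 -1.000e-03  6.390e-01 -2.330e-01]
```

View pics/wg1.png

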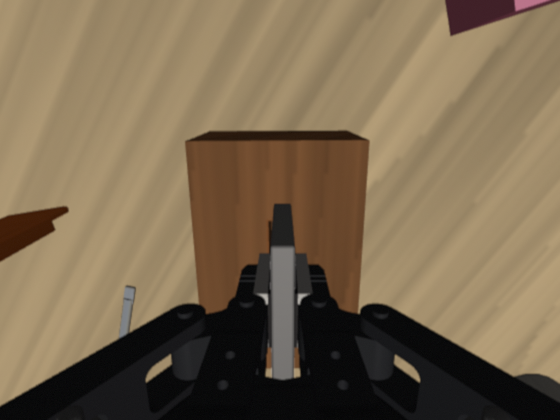

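```bash
python3 -m handwheel '[0,-0.5,0,0,0,0,0, 0,-2,0,0,0,0,0, 0,-4.5,0,0,0,0,0, 0,-8,0,0,0,0,0, 0,-12,0,0,0,0,0, 0,-15.5,0,0,0,0,0, 0,-18.5,0,0,0,0,0, 0,-18.5,0,0,0,0,0]'; python3 -c "
from ms import *
cur();snap('wrist','wg2');snap('scene','sc2');print(delta([.5143,-.0203,.265],-7.45))"
```

```text
t: 4.73
tcp_pos: [0.4385, 0.2664, 0.2721]
tool_rot: [-0.615, 0.339, -0.346, 0.623]
force: [0.7, 0.9, 0.1]
finger_gap: 0.088
t 4.7333 tcp [0.4385 0.2664 0.2721] zyaw 32.11 ydown [ 0.0141  0.0051 -0.9999] F [0.74 0.93 0.07] gap 0.088 q [ 0.328  0.341  1.691  0.     1.095 -0.233]
(array([28.37,  0.18, -8.49]), array([-4.300e-03,  6.902e-01, -6.000e-04]))
```

View pics/wg2.png

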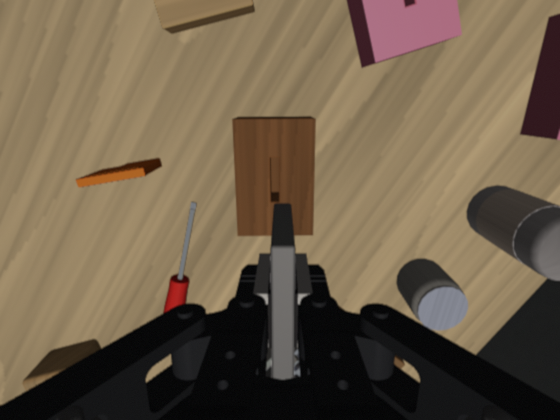

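View pics/sc2.png

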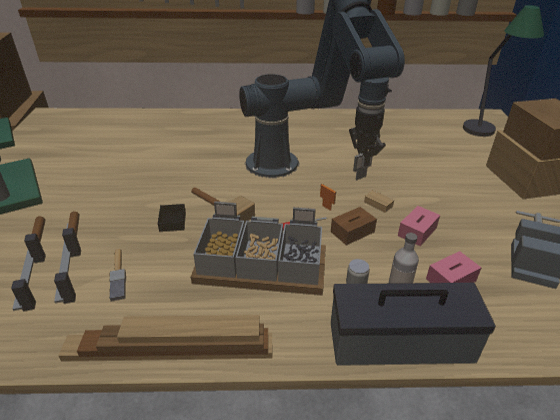

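```bash
cat > mh.py <<'E'
from plan import *
def mh(t):
    P=cloud(load(t)).reshape(-1,3);P=P[np.isfinite(P[:,0])]
    s=manip.sense();T=R.from_quat(s['tool_rot']).inv().apply(P-s['tcp_pos'])*1000
    k=(abs(T[:,2])<5.5)&(T[:,1]<0)&(T[:,1]>-40)&(abs(T[:,0])<45)
    Q=T[k]
    yt=np.percentile(Q[:,1],10)
    top=Q[abs(Q[:,1]-yt)<3]
    print('n',len(top),'top y',np.median(top[:,1]).round(2),'x',top[:,0].min().round(2),top[:,0].max().round(2),'z',top[:,2].min().round(2),top[:,2].max().round(2))
    print('tilt y vs x (deg)',np.degrees(np.arctan(np.polyfit(top[:,0],top[:,1],1)[0])),'z vs x',np.degrees(np.arctan(np.polyfit(top[:,0],top[:,2],1)[0])))
    h,e=np.histogram(top[:,0],np.arange(-45,46,5));print(h)
E
python3 -c "
from mh import *
mh('wg2')"
```

```text
n 307 top y -34.18 x -12.92 12.05 z -5.48 3.45
tilt y vs x (deg) -2.907628674983874 z vs x 4.796073323442757
[  0   0   0   0   0   0 115  30  49  65  42   6   0   0   0   0   0   0]
```

```bash
python3 -c "
from mh import *
W=cloud(load('wg2'));s=manip.sense()
for v in range(196,392,8): print(v,[ (R.from_quat(s['tool_rot']).inv().apply(W[v,u]-s['tcp_pos'])*1000).round(1).tolist() for u in (278,284,290)])
"
```

```text
196 [[24.7, 233.0, 1.5], [19.2, 212.6, 7.7], [18.9, 211.5, 13.8]]
204 [[-30.1, 17.5, 2.1], [-29.8, 18.6, 4.8], [-29.7, 19.0, 7.5]]
212 [[-30.1, 6.1, 2.1], [-29.9, 6.5, 4.6], [-30.0, 6.3, 7.1]]
220 [[-30.1, -3.9, 2.1], [-30.1, -4.2, 4.4], [-30.1, -4.1, 6.8]]
228 [[-30.5, -14.0, 2.2], [nan, nan, nan], [-30.2, -13.3, 6.5]]
236 [[-30.2, -20.9, 2.2], [-30.5, -21.6, 4.2], [-30.2, -21.0, 6.2]]
244 [[-29.9, -27.1, 2.2], [-30.3, -28.0, 4.1], [-30.1, -27.5, 6.0]]
252 [[-27.1, -27.1, 2.2], [-27.5, -28.1, 4.1], [-28.3, -29.7, 6.0]]
260 [[-24.9, -28.4, 2.2], [-24.6, -27.9, 4.1], [-24.4, -27.4, 6.1]]
268 [[-22.4, -29.0, 2.2], [-22.7, -29.7, 4.1], [-21.8, -28.1, 6.1]]
276 [[-18.9, -28.0, 2.1], [-19.7, -29.5, 4.1], [-18.5, -27.2, 6.1]]
284 [[-16.2, -28.4, 2.1], [-15.8, -27.7, 4.1], [-15.9, -28.0, 6.1]]
292 [[-13.5, -28.8, 2.1], [-13.5, -29.0, 4.1], [-12.8, -27.7, 6.1]]
300 [[-11.2, -30.1, 2.1], [-9.9, -27.9, 4.1], [-10.0, -28.1, 6.1]]
308 [[-7.2, -28.5, 2.1], [-7.0, -28.3, 4.1], [-7.6, -29.2, 6.1]]
316 [[-4.5, -29.1, 2.1], [-4.3, -28.8, 4.1], [-4.6, -29.4, 6.1]]
324 [[-0.5, -28.0, 2.1], [-1.0, -28.7, 4.1], [-1.3, -29.1, 6.2]]
332 [[2.2, -28.7, 2.1], [2.1, -28.9, 4.1], [2.2, -28.7, 6.2]]
340 [[6.3, -27.6, 2.1], [4.9, -29.4, 4.1], [6.6, -27.3, 6.3]]
348 [[9.8, -27.5, 2.1], [9.1, -28.3, 4.2], [8.5, -29.0, 6.2]]
356 [[12.8, -27.9, 2.0], [12.1, -28.8, 4.2], [12.5, -28.4, 6.3]]
364 [[15.8, -28.5, 2.0], [16.0, -28.2, 4.2], [16.2, -28.0, 6.3]]
372 [[19.4, -28.4, 2.0], [19.8, -27.9, 4.2], [19.3, -28.4, 6.3]]
380 [[-10.2, -63.3, 2.2], [-10.0, -63.1, 3.6], [-10.1, -63.2, 5.1]]
388 [[-10.7, -66.2, 2.2], [-11.1, -66.7, 3.6], [-11.7, -67.2, 4.9]]
```

```bash
python3 -c "
from mh import *
cur();snap('wrist','wg3')
W=cloud(load('wg3'));s=manip.sense();cur()
q=load('wg3');Rm=cv2.Rodrigues(q['rvec'])[0];c=-Rm.T@q['tvec'];T=R.from_quat(s['tool_rot']);print('cam in tool',T.inv().apply(c-s['tcp_pos']).round(4))
for v in [212,220]+list(range(252,372,16)): print(v,[ (T.inv().apply(W[v,u]-s['tcp_pos'])*1000).round(1).tolist() for u in (272,275,284,291,294)])
"
```

```text
t 4.8333 tcp [0.4355 0.2651 0.2669] zyaw 32.09 ydown [ 0.004   0.0015 -1.    ] F [-1.38  0.27 -1.11] gap 0.086 q [ 0.327  0.347  1.698  0.     1.092 -0.233]
t 4.8833 tcp [0.4345 0.2647 0.2653] zyaw 32.09 ydown [ 2.e-04  2.e-04 -1.e+00] F [-0.49 -0.39 -1.23] gap 0.08 q [ 0.327  0.349  1.7    0.     1.092 -0.233]
cam in tool [-0.0742 -0.1272  0.0012]
212 [[33.2, 208.6, -8.1], [-30.1, 10.8, -1.4], [-30.1, 10.7, 2.4], [-30.2, 10.5, 5.3], [33.7, 210.0, 14.3]]
220 [[42.5, 210.5, -8.2], [-29.8, 1.3, -1.2], [-30.5, -0.6, 2.3], [-30.4, -0.3, 5.0], [42.5, 210.5, 14.4]]
252 [[-28.3, -25.5, -1.8], [-28.4, -25.6, -0.8], [-28.0, -24.8, 2.1], [-27.8, -24.2, 4.3], [-27.8, -24.5, 5.3]]
268 [[-22.4, -24.8, -1.8], [-22.7, -25.6, -0.8], [-22.4, -24.9, 2.1], [-22.2, -24.5, 4.4], [-22.3, -24.7, 5.3]]
284 [[-16.1, -24.1, -1.9], [-16.6, -25.0, -0.9], [-16.9, -25.5, 2.1], [-16.4, -24.6, 4.4], [-16.3, -24.5, 5.4]]
300 [[-10.6, -24.9, -1.9], [-10.5, -24.7, -0.9], [-10.5, -24.9, 2.1], [-10.5, -24.7, 4.5], [-10.0, -24.1, 5.5]]
316 [[-4.4, -25.0, -2.0], [-4.6, -25.2, -0.9], [-4.6, -25.3, 2.1], [-3.9, -24.2, 4.5], [-3.6, -23.8, 5.6]]
332 [[2.6, -24.1, -2.0], [2.1, -24.8, -1.0], [2.1, -24.7, 2.1], [1.8, -25.2, 4.5], [4.5, -21.6, 5.7]]
348 [[9.2, -24.2, -2.1], [8.4, -25.2, -1.0], [8.6, -24.9, 2.1], [8.9, -24.5, 4.6], [13.8, -18.4, 5.9]]
364 [[16.1, -24.1, -2.2], [16.1, -24.1, -1.1], [15.8, -24.5, 2.2], [15.6, -24.7, 4.7], [168.2, 149.4, 13.5]]
```

```bash
python3 -c "
from mh import *
print(delta([.5145,-.0187,.265],-7.45))"
```

```text
(array([ 2.826e+01,  2.000e-02, -8.280e+00]), array([-3.000e-04,  6.901e-01, -2.000e-04]))
```

```bash
python3 -m handwheel '[2.5,0,-0.7,0,0.06,0,0, 6,0,-1.8,0,0.15,0,0, 10,0,-3,0,0.26,0,0, 14,0,-4.2,0,0.36,0,0, 18,0,-5.3,0,0.46,0,0, 22,0,-6.5,0,0.56,0,0, 25.5,0,-7.5,0,0.64,0,0, 27.5,0,-8.1,0,0.68,0,0, 28.3,0,-8.3,0,0.69,0,0, 28.3,0,-8.3,0,0.69,0,0]'; python3 -m handwheel '[0,0,0,0,0,0,0,0,0,0,0,0,0,0,0,0,0,0,0,0,0]';python3 -c "
from mh import *
cur();snap('wrist','wi1');cur();print(delta([.5145,-.0187,.19],-7.45))
W=cloud(load('wi1'));s=manip.sense()
for v in [212]+list(range(252,372,20)): print(v,[ W[v,u].round(4).tolist() for u in (272,275,284,291)])
"
```

```text
t: 5.72
tcp_pos: [0.5147, -0.0205, 0.2633]
tool_rot: [-0.466, 0.533, -0.531, 0.465]
force: [-0.0, 1.1, -0.9]
finger_gap: 0.084
t: 5.97
tcp_pos: [0.5142, -0.0173, 0.2646]
tool_rot: [-0.467, 0.531, -0.53, 0.467]
force: [-0.4, -0.2, -0.3]
finger_gap: 0.087
t 5.9667 tcp [ 0.5142 -0.0173  0.2646] zyaw -7.3 ydown [-1.4e-03  8.0e-04 -1.0e+00] F [-0.43 -0.24 -0.33] gap 0.087 q [-0.251  0.359  1.686  0.     1.098 -0.124]
t 6.0167 tcp [ 0.5144 -0.0174  0.2649] zyaw -7.3 ydown [-9.e-04  5.e-04 -1.e+00] F [ 0.09  0.   -0.93] gap 0.088 q [-0.251  0.359  1.686  0.     1.098 -0.124]
(array([0.13, 7.48, 0.03]), array([ 0.0009,  0.0025, -0.0004]))
212 [[0.5041, -0.0288, 0.1165], [0.5153, 0.0138, 0.2536], [0.519, 0.0129, 0.2524], [0.5218, 0.0124, 0.2518]]
252 [[0.5147, 0.0111, 0.2875], [0.5157, 0.0113, 0.2881], [0.5186, 0.0112, 0.2887], [0.5208, 0.0105, 0.2878]]
272 [[0.5137, 0.004, 0.2874], [0.5147, 0.0038, 0.2873], [0.5177, 0.0037, 0.2877], [0.5199, 0.0034, 0.2878]]
292 [[0.5127, -0.0037, 0.2867], [0.5137, -0.0035, 0.2874], [0.5168, -0.0031, 0.2886], [0.5191, -0.0037, 0.2881]]
312 [[0.5117, -0.0111, 0.2872], [0.5128, -0.0103, 0.2885], [0.5158, -0.0114, 0.2875], [0.5181, -0.012, 0.2871]]
332 [[0.5107, -0.0184, 0.2881], [0.5117, -0.0187, 0.2879], [0.5148, -0.0193, 0.2875], [0.5172, -0.0191, 0.2882]]
352 [[0.5095, -0.0272, 0.2873], [0.5106, -0.0269, 0.2878], [0.5137, -0.0276, 0.2874], [0.5163, -0.0266, 0.289]]
```

View pics/wi1.png

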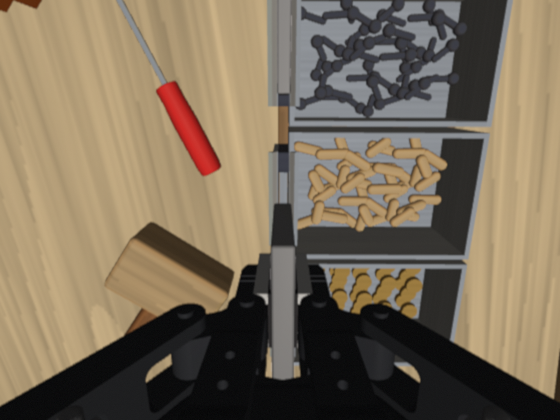

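The slot/clip (283,175) lines up with the holder (283,290). I'll descend to just above the mouth.

```bash
python3 -m handwheel '[0.1,1.5,0,0,0.0025,0,0, 0.15,4,0,0,0.0025,0,0, 0.15,6.5,0,0,0.0025,0,0, 0.15,7.5,0,0,0.0025,0,0, 0.15,7.5,0,0,0.0025,0,0, 0.15,7.5,0,0,0.0025,0,0, 0.15,7.5,0,0,0.0025,0,0]';python3 -c "
from mh import *
cur();snap('wrist','wi2');snap('scene','sc3')
f=load('sc3')['frame'][160:300,190:350,::-1];cv2.imwrite('pics/sc3c.png',cv2.resize(f,None,fx=4.2,fy=4.2,interpolation=cv2.INTER_CUBIC))
cur();print(delta([.5145,-.0187,.1422],-7.45))
W=cloud(load('wi2'));s=manip.sense()
for v in [212]+list(range(252,372,40)): print(v,[ W[v,u].round(4).tolist() for u in (272,275,284,291,294)])
"
```

```text
t: 6.6
tcp_pos: [0.5158, -0.0204, 0.1912]
tool_rot: [0.466, -0.531, 0.533, -0.466]
force: [-0.9, 0.2, 0.0]
finger_gap: 0.086
t 6.6 tcp [ 0.5158 -0.0204  0.1912] zyaw -7.55 ydown [ 2.3e-03 -6.0e-04 -1.0e+00] F [-0.94  0.21  0.01] gap 0.086 q [-0.256  0.463  1.764  0.     0.912 -0.125]
t 6.7 tcp [ 0.5159 -0.0206  0.1914] zyaw -7.57 ydown [ 3.e-03 -8.e-04 -1.e+00] F [-0.71  0.61  0.31] gap 0.086 q [-0.257  0.463  1.764  0.     0.912 -0.124]
(array([-0.17,  4.92, -0.18]), array([-0.003 , -0.0022,  0.0004]))
212 [[0.5109, -0.011, 0.1103], [0.5171, 0.0108, 0.1805], [0.5207, 0.01, 0.1795], [0.5236, 0.0093, 0.1784], [0.5246, -0.0111, 0.1154]]
252 [[0.5164, 0.0082, 0.2142], [0.5174, 0.0083, 0.2148], [0.5202, 0.0075, 0.2138], [0.5224, 0.0074, 0.2144], [0.5234, 0.0073, 0.2143]]
292 [[0.5144, -0.0058, 0.2149], [0.5153, -0.0065, 0.2139], [0.5183, -0.0068, 0.214], [0.5207, -0.0064, 0.2152], [0.5216, -0.0074, 0.2137]]
332 [[0.5121, -0.0221, 0.2136], [0.5131, -0.022, 0.2139], [0.5163, -0.0224, 0.214], [0.5187, -0.0228, 0.2138], [0.5195, -0.0251, 0.2109]]
```

View pics/wi2.png

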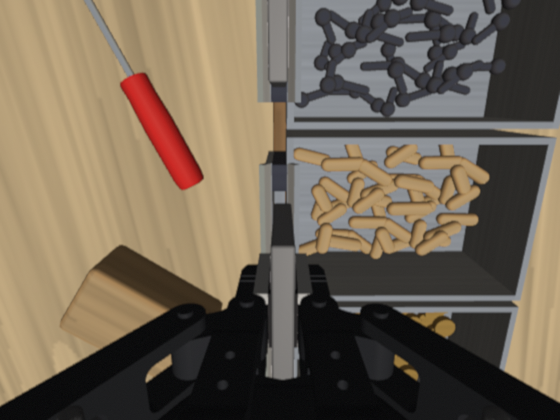

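View pics/sc3c.png

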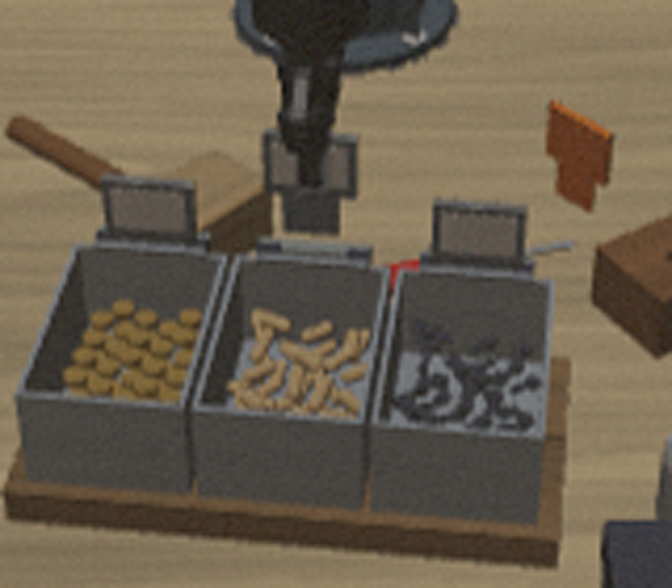

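The wrist view puts the slot at u≈279 and the holder at 283, about 2 mm off in x. I'll correct that before entering.

```bash
python3 -m handwheel '[-0.1,0.3,-0.2,0,0,0,0, -0.1,0.6,-0.2,0,0,0,0, -0.1,0.6,-0.2,0,0,0,0, -0.1,0.6,-0.2,0,0,0,0, -0.1,0.6,-0.2,0,0,0,0, -0.1,0.6,-0.2,0,0,0,0]';python3 -c "
from mh import *
cur();snap('wrist','wi3')
cur();print(delta([.5145,-.0187,.1422],-7.45))
a=np.radians(-7.45);ex=np.array([np.cos(a),np.sin(a)]);ey=np.array([-np.sin(a),np.cos(a)]);c=np.array([.5143,-.0203])
P=cloud(load('wi3')).reshape(-1,3);d=P[:,:2]-c;X=d@ex*1000;Y=d@ey*1000;Z=P[:,2]*1000
k=(Z>112)&(Z<118)&(X>-20)&(X<20)&(Y<39)&(Y>20);print('lip',X[k].min(),X[k].max(),Z[k].mean())
k=(Z>202)&(Z<214)&(X>-20)&(X<20)&(abs(Y)<45);print('top',Z[k].mean())
for y in range(-10,36,5):
  q=k&(abs(Y-y)<2.5)
  if q.any(): print(y,X[q].min(),X[q].max(),Y[q].max())
"
```

```text
t: 7.2
tcp_pos: [0.5131, -0.0193, 0.1841]
tool_rot: [0.466, -0.532, 0.532, -0.466]
force: [0.3, -0.1, -0.7]
finger_gap: 0.083
t 7.2 tcp [ 0.5131 -0.0193  0.1841] zyaw -7.6 ydown [ 2.e-04 -0.e+00 -1.e+00] F [ 0.34 -0.07 -0.69] gap 0.083 q [-0.256  0.472  1.775 -0.     0.894 -0.123]
t 7.25 tcp [ 0.5131 -0.0193  0.1841] zyaw -7.6 ydown [ 1.e-04 -0.e+00 -1.e+00] F [ 0.47  1.04 -0.52] gap 0.08 q [-0.256  0.472  1.775 -0.     0.894 -0.123]
(array([-0.08,  4.19,  0.13]), array([-0.0001, -0.0026,  0.    ]))
lip -12.14358855720507 12.078169088666101 114.45906650218572
top 207.7368794854416
-10 -6.705593663154044 4.52039980979952 -7.500964441110627
-5 -7.578264615013321 5.044087044986729 -2.5040178994741753
0 -7.4444118465768945 4.981015650737466 2.49732798111182
5 -7.096659871364544 4.952941489832922 7.4939596980471705
10 -10.90397552835295 19.992550680660724 12.49943348415062
15 -18.698304615053104 16.630589235400365 17.499817688231825
20 -4.8728491898694895 2.794218406223514 22.48352516185336
25 -4.804984837123111 2.755572393584454 27.465337968238064
30 -4.800489173076848 2.8307538861892083 32.046845697759565
```

View pics/wi3.png

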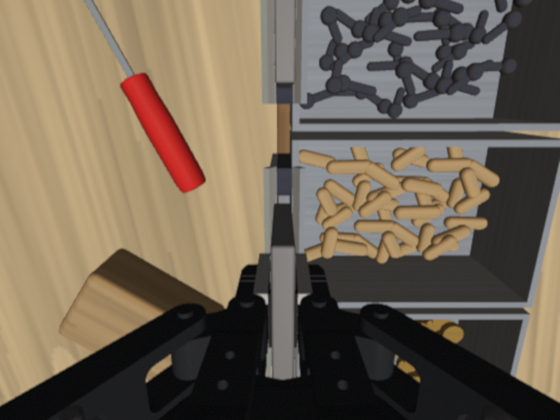

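```bash
python3 -m handwheel '[0,0.1,0.1,0,0,0,0, 0,0.3,0.1,0,0,0,0, 0,0.7,0.1,0,0,0,0, 0,1.1,0.1,0,0,0,0, 0,1.5,0.1,0,0,0,0, 0,1.9,0.1,0,0,0,0, 0,2.3,0.1,0,0,0,0, 0,2.5,0.1,0,0,0,0, 0,2.5,0.1,0,0,0,0]';python3 -c "
from mh import *
cur();snap('wrist','wi4');cur()"
```

```text
t: 8.0
tcp_pos: [0.5137, -0.0193, 0.1583]
tool_rot: [-0.466, 0.532, -0.532, 0.466]
force: [-0.2, -0.4, -0.5]
finger_gap: 0.091
t 8.0 tcp [ 0.5137 -0.0193  0.1583] zyaw -7.59 ydown [-1.3e-03  4.0e-04 -1.0e+00] F [-0.17 -0.37 -0.51] gap 0.091 q [-0.255  0.515  1.795  0.     0.834 -0.123]
t 8.05 tcp [ 0.5138 -0.0194  0.1587] zyaw -7.59 ydown [-7.e-04  2.e-04 -1.e+00] F [0.51 0.16 0.41] gap 0.082 q [-0.255  0.514  1.794 -0.     0.834 -0.123]
```

View pics/wi4.png

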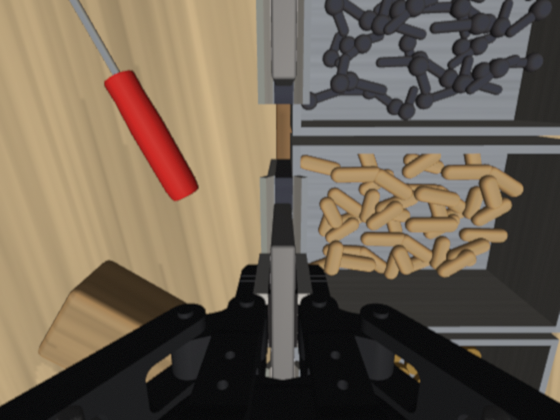

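The tongue is in the slot with no contact force. Now I press against the clip.

```bash
python3 -m handwheel '[0,0.3,0,0,0,0,0, 0,0.6,0,0,0,0,0, 0,0.9,0,0,0,0,0, 0,1.2,0,0,0,0,0, 0,1.5,0,0,0,0,0, 0,1.7,0,0,0,0,0, 0,1.7,0,0,0,0,0, 0,1.7,0,0,0,0,0]' 90;python3 -c "
from mh import *
cur();snap('wrist','wi5');cur()"
```

```text
t: 8.72
tcp_pos: [0.5144, -0.0195, 0.1427]
tool_rot: [0.466, -0.532, 0.532, -0.466]
force: [-0.9, 1.0, 9.0]
finger_gap: 0.08
t 8.7167 tcp [ 0.5144 -0.0195  0.1427] zyaw -7.59 ydown [ 1.e-03 -3.e-04 -1.e+00] F [-0.87  1.03  8.98] gap 0.08 q [-0.255  0.541  1.806  0.     0.793 -0.123]
t 8.7667 tcp [ 0.5144 -0.0195  0.1427] zyaw -7.59 ydown [ 1.1e-03 -3.0e-04 -1.0e+00] F [-1.88  0.1   8.16] gap 0.084 q [-0.255  0.541  1.806 -0.     0.793 -0.123]
```

Force is about 8.5 N at 0.1427, so the holder is nearly home. I'll press on until the force rises above the spring's 9 N.

```bash
python3 -m handwheel '[0,0.1,0,0,0,0,0, 0,0.2,0,0,0,0,0, 0,0.3,0,0,0,0,0, 0,0.3,0,0,0,0,0, 0,0.3,0,0,0,0,0, 0,0.3,0,0,0,0,0]';python3 -c "
from mh import *
cur()"
```

```text
t: 9.27
tcp_pos: [0.5145, -0.0195, 0.1417]
tool_rot: [0.465, -0.531, 0.533, -0.466]
force: [-4.6, 0.9, 21.1]
finger_gap: 0.08
t 9.2667 tcp [ 0.5145 -0.0195  0.1417] zyaw -7.57 ydown [ 2.1e-03 -7.0e-04 -1.0e+00] F [-4.6   0.87 21.12] gap 0.08 q [-0.255  0.542  1.807 -0.     0.79  -0.123]
```

```bash
python3 -c "
from mh import *
snap('wrist','wi6');snap('scene','sc6');cur()
f=load('sc6')['frame'][160:300,190:350,::-1];cv2.imwrite('pics/sc6c.png',cv2.resize(f,None,fx=4.2,fy=4.2,interpolation=cv2.INTER_CUBIC))
a=np.radians(-7.45);ex=np.array([np.cos(a),np.sin(a)]);ey=np.array([-np.sin(a),np.cos(a)]);c=np.array([.5143,-.0203])
P=cloud(load('wi6')).reshape(-1,3);d=P[:,:2]-c;X=d@ex*1000;Y=d@ey*1000;Z=P[:,2]*1000
k=(Z>155)&(Z<175)&(abs(X)<5)&(abs(Y)<31)
for y in range(-20,32,6):
  q=k&(abs(Y-y)<3)
  if q.any(): print(y,q.sum(),np.median(Z[q]).round(2),X[q].min().round(1),X[q].max().round(1))
k=(Z>112)&(Z<118)&(X>-20)&(X<20)&(Y<39)&(Y>33);print('lip',np.median(Z[k]))
k=(Z>155)&(Z<175)&(abs(X)<8)&(Y>75)&(Y<150);print('neighbour label top',np.percentile(Z[k],90) if k.any() else None)
"
```

```text
t 9.3667 tcp [ 0.5145 -0.0195  0.1417] zyaw -7.57 ydown [ 2.2e-03 -7.0e-04 -1.0e+00] F [-4.68  0.95 21.61] gap 0.077 q [-0.255  0.542  1.807 -0.     0.79  -0.123]
-20 159 164.76 -4.1 4.0
-14 323 164.87 -4.1 4.5
-8 362 164.77 -5.0 4.7
-2 429 164.74 -5.0 5.0
4 449 164.7 -4.9 5.0
10 482 164.64 -5.0 5.0
16 403 164.87 -4.9 4.9
22 416 164.85 -4.0 4.6
28 426 164.82 -4.0 4.5
lip 114.60471949909449
neighbour label top 165.79128228093168
```

View pics/sc6c.png

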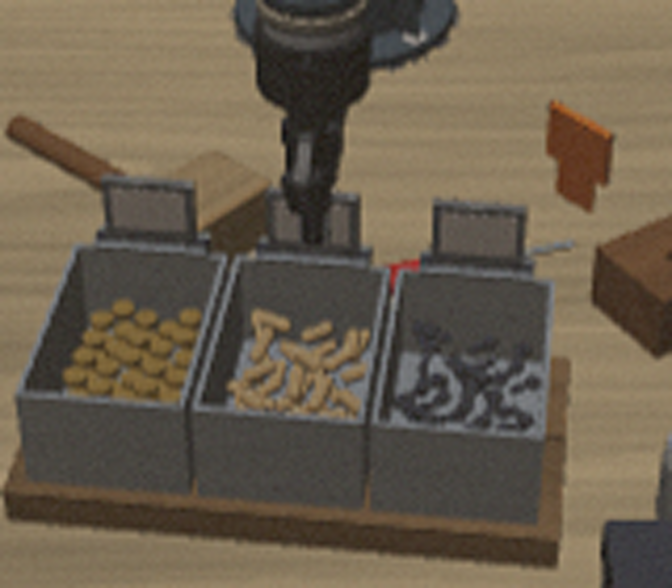

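View pics/wi6.png

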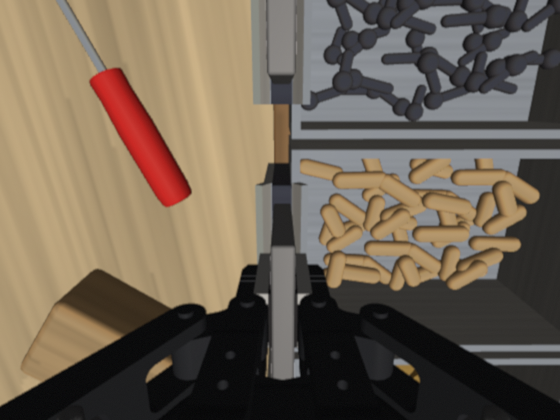

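The holder's top is level along its length at 164.8 mm, and the lip measures 114.6 mm. That is 50 mm above the lip, so the shoulders are down. The force is steady at 21.6 N, above the spring's 9 N. Handing in.

```bash
python3 -c "
from plan import *
print(manip.sign_off());cur()"
```

```text
the job is handed in; nothing more can be done
None
the job is handed in; nothing more can be done
```

The grey holder is fully home in the unlabelled middle bin, and I handed the job in at t ≈ 9.4 s with the arm still gripping it (90 N) and pressing down.

- **Seating:** in the last wrist view the holder's top is level at 164.8 mm and the lip is at 114.6 mm. That is the 50 mm expected with the shoulders on the lip, and it matches the neighbouring label (165.8 mm) to about 1 mm.
- **Push:** the force held steady at about 21 N, above the clip's 9 N, so the shoulders are bearing on the lip. About 4.7 N of sideways force (along x) remains.
- **Correction on the way:** just above the slot the arm settled up to about 2 mm off its commanded position. I corrected it twice from the wrist images, and the tongue then went in with no contact force until it met the clip.
- **Other things:** the mallet, screwdriver, orange look-alike and neighbouring labels showed no movement in the last views. I did not re-measure the rest.

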